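# Lift the strainer cassette out of the propagator by its two catches

### The job

Slide the clear hatch of the propagator fully open, pinch the strainer cassette's two opposed side catches together so that it unlatches, and draw it straight up out of its chamber. Finish while holding it: catches still pinched in, cassette upright over its chamber and its underside a few centimetres clear above the deck, so that its drips would fall back. Leave the bottles, tins, timer and syringe where they are.

Things in the scene. Friction and masses are not known exactly. Their poses are not given: they have to be found in the camera images.
- propagator: benchtop hydroponic propagator, a white plastic tank 260 (x) x 460 (y) x 130 mm high, fixed to the bench; origin under the middle of its base, x across it (away from the robot at yaw 0), y along it. On its deck, 130 mm above the bench: six planting baskets at the -y end (rims 5 mm up), a bare strip in the middle, the sliding hatch over the chamber at the +y end, with two rails 8 mm high
- chamber (a point): centre of the floor of the grey open-topped chamber (160 mm in propagator x, 90 mm in y, 35 mm deep, centred at x 0, y +160 mm); this point is 35 mm below the deck, 95 mm above the bench, in the middle of the socket (60 mm in x, 36 mm in y, through the 8 mm floor plate) in which the cassette sits; axes as the propagator's
- hatch (a joint): travel of the clear hatch (168 x 98 x 4 mm, grey border, lying on the deck): 0 = shut over the chamber, 0.097 m = fully open at its end stop, slid towards the propagator's -y over the bare strip, the whole chamber uncovered. It starts shut or up to 20 mm ajar, needs about 2 N to slide and stays where it is left
- hatch_fin (a point): top centre of the hatch's grip fin, an upright grey bar 50 mm long (propagator x), 10 mm thick (propagator y), standing 26 mm above the hatch's upper face; this point is 30.5 mm above the deck. The fin is 30 mm to the -y side of the hatch's centre and moves with it
- cassette: loose white strainer cassette, 90 to 210 g, seated in the socket with 2 to 3 mm side play; origin at the centre of its underside, z up, axes parallel to the propagator's. Cage 40 x 32 x 44; flange 26 x 52 mm resting on the chamber floor 60 mm above the origin; low head 22 x 24 mm up to 83 mm; a black catch on the -x and +x side, top edge at 92 mm (3 mm below the deck), 56 mm over both outer faces
- catch_near (a joint): travel of the sprung catch on the cassette's -x side: 0 = out, its hook reaching 6 mm under the socket's edge, 0.009 m = pushed fully in towards the cassette's middle (38 mm over both catches). The cassette comes free only when both are in by more than 6 mm; spring 1.4 N at 0, 4.6 N fully in; springs back when let go
- catch_far (a joint): the same for the catch on the cassette's +x side
- catch_near_pad (a point): centre of the outer face of the -x catch's black ribbed paddle (22 mm wide in y, 28 mm high, 5 mm thick, standing 4 to 32 mm above the chamber floor); this point is 18 mm above the chamber floor when seated
- catch_far_pad (a point): the same on the +x catch
- bottle1: small white capped bottle, diameter 40, 60 mm high, standing on the bench beyond the propagator's chamber end; origin at the centre of its base; leave alone
- bottle2: a second such bottle beside it
- bottle3: a third such bottle
- tin1: small round metal seed tin, diameter 44, 18 mm high, on the bench on the robot's side of the propagator; origin at the centre of its base; leave alone
- tin2: the same kind of tin standing on the propagator's deck, on the bare strip beyond the hatch's open position, to one side of the fin's path; leave alone
- timer: white digital timer 70 x 62 x 20 mm lying on the bench beyond the bottles; origin at the centre of its underside; leave alone
- syringe: clear plastic syringe about 135 mm long, 30 mm wide at its finger flange, 20 mm high, lying on the bench on the robot's side of the propagator; origin under its barrel; leave alone

How it is judged:
By the outcome, as a careful person would: the job done as asked, in the order asked, and still so for the second after the job is handed in, while the arm keeps its last pose, push and grip.
It also fails if it takes over 45 s, if anything falls off the work surface, if the arm or the gripper's body presses on something with over 40 N, if the wrist force passes 120 N, or if a joint passes its speed limit or range.

### The arm

A 6-joint arm with a two-finger parallel gripper is mounted at the origin on the work surface. World frame = base frame: x ahead of the robot, y to its left, z up, the work surface at z = 0. Lengths are in m, angles in rad, forces in N, time in s.
With the tool pointing down it reaches from about 0.35 to 0.85 m from the base axis. Payload 8.1 kg.
Tool frame: the origin (TCP) lies on the front face of the gripper's body, between the roots of the fingers; the fingertips stand 84 mm ahead of it and the grasp point (between the pads) lies 65 mm ahead of it; x points along the fingers, y is the direction in which the jaws open and shut, and the axes are right-handed (so a half turn about x gives the same grasp; the last joint's range is limited). The gripper opens to 93 mm and grips with 3 to 60 N. Pads are 15 mm wide; open, the fingers measure 128 mm over their backs; the gripper's body (75 mm by 188 mm) begins 65 mm behind the grasp point.
Start: joints at [1.05, 0.13, 1.488, -0, 1.523, -0.085], TCP at [0.253, 0.544, 0.303] pointing down, gripper open.
Joint ranges: [-2.96, 2.96], [-0.89, 2.26], [0.02, 2.5], [-1.34, 4.48], [0, 2.73], [-2.66, 2.66]. Speed limits (rad/s): [2.39, 2.39, 2.79, 3.14, 3.14, 3.14].

### API

Orientations are given as a rotation vector (axis times angle).
In Python, from plant import telemetry, read_camera, camera_params, robot gives the robot as it stands.
- The arm moves only by the tool step_arm, never from a script. Its argument "commands" is a list of rows, each an object with "xyz": the shift along the tool's x, y, z in mm, a list of three; "turn": the turn, a rotation vector about the tool's x, y, z in rad, a list of three; "grip": the finger opening in mm, from 0 to 93. In form: [{"xyz": [dx, dy, dz], "turn": [ax, ay, az], "grip": grip}, ...]. A call has 1 to 12 rows; each row is the pose to reach, as a shift and turn from the pose commanded when the call began, along the tool's axes at that moment; what a row does not reach only later rows make up. A row lasts 1/8 s, in which the tool goes at most 62.5 mm and 10.7 degrees, less where a joint would pass 70% of its speed; a pose out of reach is approached as far as the arm can. A call with a gripper value outside its range is refused whole. The fingers move at their own pace and stop on an object; "force" is the grip in N (left out, the last holds). Time passes only in rows, so rows that repeat a pose let the fingers close. It gives the time, the measured TCP pose, the force and the opening at its end, in the units of the state.
- telemetry.read_state(): the state, without advancing time (a new reading comes with each control period).
- read_camera(name): name is "scene" or "top"; returns the picture (384x512x3 uint8, red, green, blue); there is no depth.
- camera_params(name): a dict with "mtx" (3x3 intrinsics, pixels), "rvec" (rotation vector, rad) and "tvec" (3), from world to camera coordinates, as OpenCV has them. Camera axes: x right, y down, z forward; pixel columns grow to the right and rows downward; lengths in m; the calibration is good to about 2 mm. A picture is of the moment at which its call begins. camera_params takes no time and is no camera call.
- robot.close_job(): hands the job in, once; it reports no verdict.
The state is a dict: "t": time; "q": joint angles; "dq": joint speeds; "joint_torque": joint torques, N m; "tool_pos": TCP position; "orientation": TCP orientation; "force": force on the tool from outside, world axes, zero at the start; "wrist_torque": the same for the moment, N m; "opening": finger opening in m.
Only numpy, scipy, OpenCV 4.12 (cv2) and the standard library are available. Lean on these libraries where they do the work, as an engineer would, in place of code of your own. Each camera call takes 0.05 s, during which the arm holds its last target. There are 200 camera calls.

## Working session

There is one attempt and no reset: what is moved stays moved. The work goes in short steps, Python scripts to look and compute and a tool call to move; the robot and the scene stay as the last step left them, time stands still between calls to the robot, and variables do not carry over. Pictures are saved under pics/ and viewed, about 8 in all and at most 12, crops included, and the job is handed in when it is done.

Besides the shell and the picture viewer there is one more tool, called after ">>>" by a JSON object that holds its "op" and its "data". step_arm: Moves the arm, as the interface text tells. Its arguments: {"type":"object","properties":{"commands":{"type":"array"},"force":{"type":"number"}},"required":["commands"]}

```bash
ls; mkdir -p pics
cat > h.py <<'E'
import sys; sys.path.insert(0,'.')
import numpy as np, cv2
from scipy.spatial.transform import Rotation as R
from plant import telemetry, read_camera, camera_params, robot
def snap(n,f):
    im=read_camera(n); cv2.imwrite(f'pics/{f}.png',im[:,:,::-1]); return im
def ray(n,uv,z):
    p=camera_params(n); M=cv2.Rodrigues(np.array(p['rvec'],float))[0]; t=np.array(p['tvec'],float).ravel()
    d=M.T@np.linalg.inv(p['mtx'])@np.r_[uv,1.]; c=-M.T@t
    return c+d*(z-c[2])/d[2]
def proj(n,P):
    p=camera_params(n); return cv2.projectPoints(np.array(P,float).reshape(-1,1,3),np.array(p['rvec'],float),np.array(p['tvec'],float),np.array(p['mtx'],float),None)[0].reshape(-1,2)
def totool(v):
    return R.from_rotvec(telemetry.read_state()['orientation']).inv().apply(v)*1000
E
python3 - <<'E'
from h import *
a=snap('scene','s0');b=snap('top','t0')
cv2.imwrite('pics/t0b.png',cv2.resize(b[:,:,::-1],(800,600),interpolation=cv2.INTER_CUBIC))
s=telemetry.read_state();print(s['tool_pos'],s['orientation'],R.from_rotvec(s['orientation']).as_matrix().round(3))
for n in('top','scene'):print(n,ray(n,[256,192],0),camera_params(n)['mtx'][0][0])
E
```

```text
pics
[0.25307074 0.54360243 0.30178166] [ 0.34052508  1.54414103 -0.34305815] [[-0.001  0.422  0.907]
 [-0.001  0.907 -0.422]
 [-1.    -0.002 -0.   ]]
top [0.56983214 0.06691725 0.        ] 460.8052858276078
scene [ 0.45645333 -0.03601623  0.        ] 398.3097539665234
```

View pics/t0b.png

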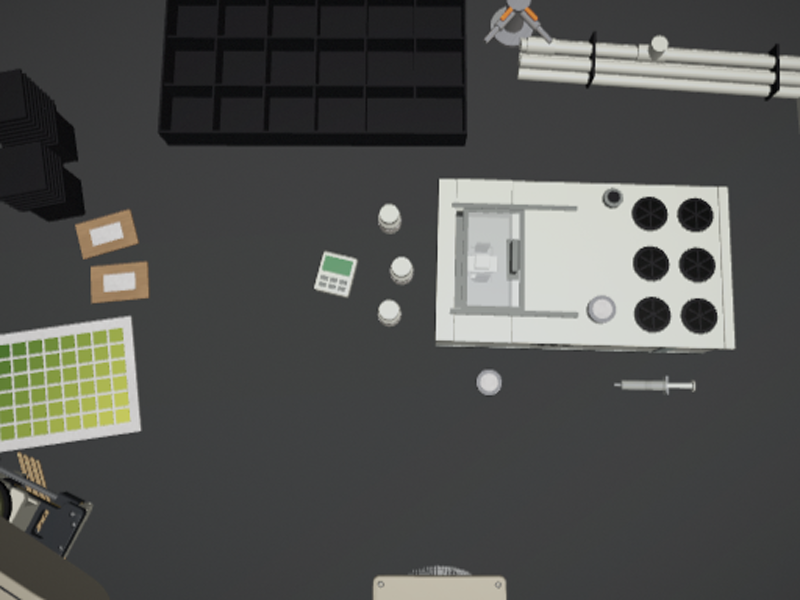

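View pics/s0.png

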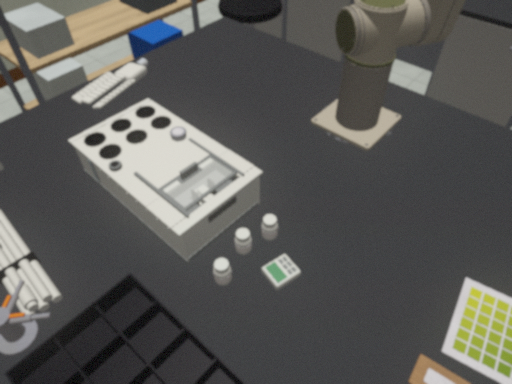

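The top view shows the propagator at about (585,265), the fin at (514,257), the catches at about (485,262) and tin2 at (601,308). The scene view agrees. I'll zoom in for exact corners.

Run:
```python
from h import *
b=cv2.imread('pics/t0.png')
c=b[110:228,276:476]; cv2.imwrite('pics/t0c.png',cv2.resize(c,None,fx=4,fy=4,interpolation=cv2.INTER_CUBIC))
g=cv2.cvtColor(b,cv2.COLOR_BGR2GRAY)
m=((g>205)*255).astype(np.uint8); m=cv2.morphologyEx(m,cv2.MORPH_CLOSE,np.ones((25,25)));
cs=max(cv2.findContours(m,0,2)[0],key=cv2.contourArea)
q=cv2.approxPolyDP(cs,6,True).reshape(-1,2);print(q)
P=np.array([ray('top',p,0.13) for p in q]);print(P.round(3))
print(cv2.minAreaRect((P[:,:2]*1000).astype(np.float32)))
```

```text
[[202 181]
 [242 188]
 [247 203]
 [278 199]
 [279 216]
 [308 218]
 [314 249]
 [318 218]
 [433 220]
 [434 245]
 [427 246]
 [442 246]
 [443 221]
 [469 221]
 [464 120]
 [281 115]
 [279 165]
 [208 162]]
[[ 0.573  0.199  0.13 ]
 [ 0.556  0.1    0.13 ]
 [ 0.518  0.088  0.13 ]
 [ 0.528  0.012  0.13 ]
 [ 0.486  0.009  0.13 ]
 [ 0.482 -0.061  0.13 ]
 [ 0.406 -0.075  0.13 ]
 [ 0.482 -0.086  0.13 ]
 [ 0.477 -0.365  0.13 ]
 [ 0.417 -0.364  0.13 ]
 [ 0.414 -0.347  0.13 ]
 [ 0.414 -0.383  0.13 ]
 [ 0.475 -0.39   0.13 ]
 [ 0.475 -0.453  0.13 ]
 [ 0.732 -0.459  0.13 ]
 [ 0.744  0.003  0.13 ]
 [ 0.614  0.009  0.13 ]
 [ 0.621  0.185  0.13 ]]
((572.7171630859375, -128.19500732421875), (654.2352294921875, 335.2998352050781), 88.50434875488281)
```

View pics/t0c.png

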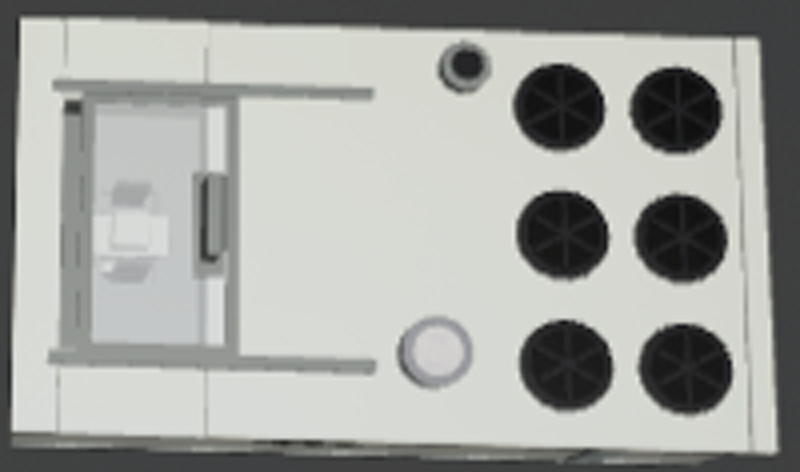

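Run:
```python
from h import *
f=lambda x,y,z: ray('top',[276+(x-1.5)/4,110+(y-1.5)/4],z)
C=np.array([f(20,18,.13),f(758,38,.13),f(777,453,.13),f(12,432,.13)])
print(C.round(4)); c=C.mean(0)
d=(C[0]+C[3]-C[1]-C[2]);d/=np.linalg.norm(d); yaw=np.arctan2(-d[0],d[1])
d2=C[0]+C[1]-C[2]-C[3]; yaw2=np.arctan2(d2[1],d2[0]); print('yaw',yaw,yaw2,'centre',c)
for n,a,b in(('railT',(55,85),(372,94)),('railB',(50,357),(374,368))):
  A=f(*a,.138);B=f(*b,.138);print(n,A,B,np.arctan2(-(A-B)[0],(A-B)[1]))
y=yaw
M=np.array([[np.cos(y),-np.sin(y),0],[np.sin(y),np.cos(y),0],[0,0,1]])
for n,p,z in(('fin',(219,213),.1605),('head',(130,230),.118),('cfar',(131,193),.127),('cnear',(127,270),.127),('tin2',(436,349),.148),('knob',(465,66),.14)):
  P=f(*p,z);print(n,P.round(4),'local',(M.T@(P-c)).round(4))
ch=c+M@np.array([0,.16,0]);print('chamber',ch)
```

```text
[[ 0.7462  0.0041  0.13  ]
 [ 0.7341 -0.4619  0.13  ]
 [ 0.4705 -0.4547  0.13  ]
 [ 0.4823  0.0103  0.13  ]]
yaw -0.02564419919172999 -0.025421376877579647 centre [ 0.60828822 -0.22551486  0.13      ]
railT [ 0.6995388  -0.01711262  0.138     ] [ 0.6941843  -0.21475211  0.138     ] -0.027085622901957276
railB [ 0.52735673 -0.01265826  0.138     ] [ 0.5210221  -0.20963294  0.138     ] -0.03214854896116954
fin [ 0.612  -0.1141  0.1605] local [0.0009 0.1115 0.0305]
head [ 0.6116 -0.0647  0.118 ] local [-0.0008  0.1609 -0.012 ]
cfar [ 0.6332 -0.0647  0.127 ] local [ 0.0207  0.1614 -0.003 ]
cnear [ 0.584  -0.0615  0.127 ] local [-0.0285  0.1634 -0.003 ]
tin2 [ 0.5311 -0.2451  0.148 ] local [-0.0767 -0.0216  0.018 ]
knob [ 0.7118 -0.273   0.14  ] local [ 0.1047 -0.0448  0.01  ]
chamber [ 0.61239084 -0.06556747  0.13      ]
```

>>> {"op": "step_arm", "data": {"commands": [{"xyz": [0,-445,603],"turn": [1.162,0,0],"grip": 93},{"xyz": [0,-445,603],"turn": [1.162,0,0],"grip": 93},{"xyz": [0,-445,603],"turn": [1.162,0,0],"grip": 93},{"xyz": [0,-445,603],"turn": [1.162,0,0],"grip": 93},{"xyz": [0,-445,603],"turn": [1.162,0,0],"grip": 93},{"xyz": [0,-445,603],"turn": [1.162,0,0],"grip": 93},{"xyz": [0,-445,603],"turn": [1.162,0,0],"grip": 93},{"xyz": [0,-445,603],"turn": [1.162,0,0],"grip": 93},{"xyz": [0,-445,603],"turn": [1.162,0,0],"grip": 93},{"xyz": [0,-445,603],"turn": [1.162,0,0],"grip": 93},{"xyz": [0,-445,603],"turn": [1.162,0,0],"grip": 93},{"xyz": [0,-445,603],"turn": [1.162,0,0],"grip": 93}], "force": 15}}

```text
t: 1.6
tool_pos: [0.6126, -0.116, 0.3023]
orientation: [1.229, 1.197, -1.229]
force: [0.4, 0.5, 0.6]
opening: 0.0929
```

Run:
```python
from h import *
s=telemetry.read_state();T=R.from_rotvec(s['orientation']).as_matrix();print(s['t'],s['tool_pos'],T.round(4),s['q'],s['force'])
print(totool(np.array([.612,-.114,.3])-s['tool_pos']))
```

```text
1.6 [ 0.61258295 -0.11598099  0.30226076] [[-5.000e-04  9.996e-01 -2.720e-02]
 [ 3.000e-04 -2.720e-02 -9.996e-01]
 [-1.000e+00 -5.000e-04 -3.000e-04]] [-2.69419525e-01  1.94030044e-01  1.41853831e+00  1.88838760e-04
  1.52956140e+00 -2.42239138e-01] [0.3801765  0.53947552 0.56592572]
[ 2.26167331 -0.63550952 -1.96370987]
```

>>> {"op": "step_arm", "data": {"commands": [{"xyz": [30,-0.5,-1],"turn": [0,0,0],"grip": 75},{"xyz": [60,-0.5,-1],"turn": [0,0,0],"grip": 75},{"xyz": [72,-0.5,-1],"turn": [0,0,0],"grip": 75},{"xyz": [79,-0.5,-1],"turn": [0,0,0],"grip": 75},{"xyz": [79,-0.5,-1],"turn": [0,0,0],"grip": 45},{"xyz": [79,-0.5,-1],"turn": [0,0,0],"grip": 45},{"xyz": [79,-0.5,-1],"turn": [0,0,0],"grip": 45},{"xyz": [79,-0.5,-1],"turn": [0,0,0],"grip": 45}], "force": 12}}

```text
t: 2.6
tool_pos: [0.6113, -0.1131, 0.2249]
orientation: [1.229, 1.196, -1.229]
force: [-5.3, 0.1, 5.5]
opening: 0.0497
```

Run:
```python
from h import *
s=telemetry.read_state();print(s['t'],s['tool_pos'],s['force'],s['wrist_torque'],s['opening'])
b=snap('top','t1');a=snap('scene','s1')
c=cv2.resize(b[120:220,270:420],None,fx=4,fy=4,interpolation=cv2.INTER_CUBIC);d=cv2.resize(a[110:250,110:280],None,fx=3,fy=3)
d=cv2.resize(d,(int(d.shape[1]*1),d.shape[0]));w=np.zeros((420,800,3),np.uint8)
cv2.imwrite('pics/v1.png',cv2.resize(d,None,fx=1.4,fy=1.4)[:,:,::-1])
```

```text
2.6 [ 0.61131903 -0.11306028  0.2249195 ] [-5.32562308  0.08283411  5.48623703] [ 0.0106763   1.11651017 -0.06959881] 0.049700007584652185
```

View pics/v1.png

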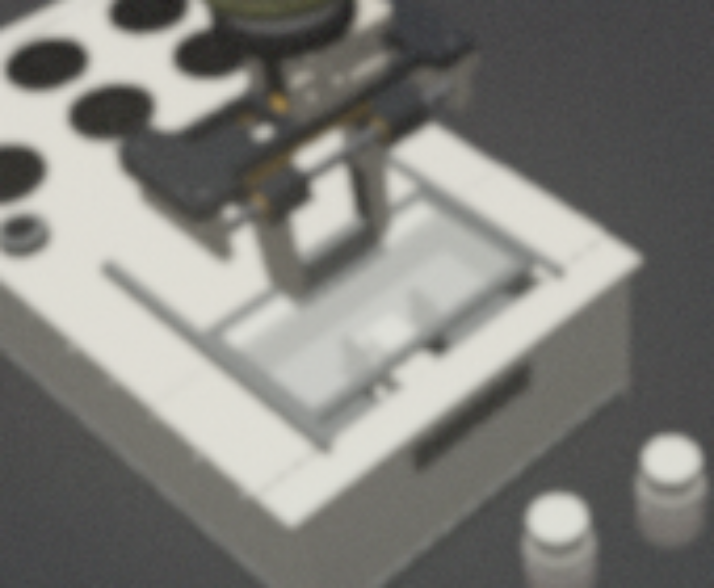

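The fingers straddle the fin and hold it at 50 mm. Sliding the hatch now.

>>> {"op": "step_arm", "data": {"commands": [{"xyz": [-1,-0.5,6],"turn": [0,0,0],"grip": 45},{"xyz": [-1,-0.5,14],"turn": [0,0,0],"grip": 45},{"xyz": [-1,-0.5,22],"turn": [0,0,0],"grip": 45},{"xyz": [-1,-0.5,30],"turn": [0,0,0],"grip": 45},{"xyz": [-1,-0.5,38],"turn": [0,0,0],"grip": 45},{"xyz": [-1,-0.5,46],"turn": [0,0,0],"grip": 45},{"xyz": [-1,-0.5,54],"turn": [0,0,0],"grip": 45},{"xyz": [-1,-0.5,61],"turn": [0,0,0],"grip": 45},{"xyz": [-1,-0.5,67],"turn": [0,0,0],"grip": 45},{"xyz": [-1,-0.5,71],"turn": [0,0,0],"grip": 45},{"xyz": [-1,-0.5,74],"turn": [0,0,0],"grip": 45},{"xyz": [-1,-0.5,75],"turn": [0,0,0],"grip": 45}]}}

```text
t: 4.2
tool_pos: [0.6092, -0.1881, 0.2249]
orientation: [1.229, 1.196, -1.229]
force: [2.0, 0.8, 3.8]
opening: 0.0498
```

>>> {"op": "step_arm", "data": {"commands": [{"xyz": [0,0,2],"turn": [0,0,0],"grip": 45},{"xyz": [0,0,4],"turn": [0,0,0],"grip": 45},{"xyz": [0,0,6],"turn": [0,0,0],"grip": 45},{"xyz": [0,0,7],"turn": [0,0,0],"grip": 45}]}}

```text
t: 4.7
tool_pos: [0.609, -0.1949, 0.2249]
orientation: [1.229, 1.196, -1.229]
force: [1.1, 5.2, 5.2]
opening: 0.0498
```

Run:
```python
from h import *
s=telemetry.read_state();print(s['t'],s['tool_pos'],s['force'],s['wrist_torque'],s['opening'])
a=snap('scene','s2')
cv2.imwrite('pics/v2.png',cv2.resize(a[110:250,90:270],None,fx=4,fy=4,interpolation=cv2.INTER_CUBIC)[:,:,::-1])
```

```text
4.7 [ 0.60900953 -0.19492147  0.22492004] [1.0927138  5.15759078 5.18793089] [ 0.76739087 -0.04044141 -0.07340877] 0.04983358860580298
```

View pics/v2.png

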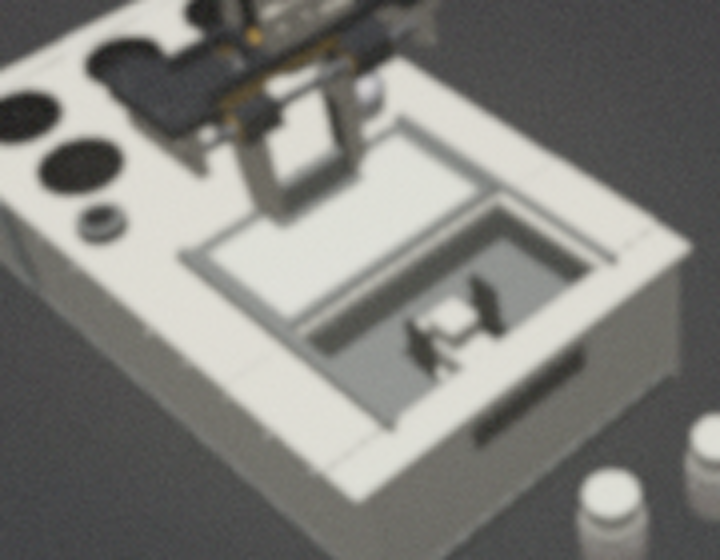

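The chamber is fully uncovered and the reaction is rising. I'll push a little more to confirm the end stop.

>>> {"op": "step_arm", "data": {"commands": [{"xyz": [0,0,2],"turn": [0,0,0],"grip": 45},{"xyz": [0,0,4],"turn": [0,0,0],"grip": 45},{"xyz": [0,0,4],"turn": [0,0,0],"grip": 45}]}}

```text
t: 5.12
tool_pos: [0.609, -0.196, 0.2247]
orientation: [1.231, 1.201, -1.226]
force: [1.6, 15.1, 6.8]
opening: 0.0496
```

At the end stop (15 N). Release, rise, and go over the chamber.

>>> {"op": "step_arm", "data": {"commands": [{"xyz": [0,0,0],"turn": [0,0,0],"grip": 80},{"xyz": [0,0,0],"turn": [0,0,0],"grip": 80},{"xyz": [0,0,0],"turn": [0,0,0],"grip": 80},{"xyz": [-20,0,0],"turn": [0,0,0],"grip": 80},{"xyz": [-45,0,0],"turn": [0,0,0],"grip": 80},{"xyz": [-60,0,-10],"turn": [0,0,0],"grip": 80},{"xyz": [-60,0,-50],"turn": [0,0,0],"grip": 80},{"xyz": [-60,0,-50],"turn": [0,0,0],"grip": 80},{"xyz": [-60,0,-50],"turn": [0,0,0],"grip": 80}]}}

```text
t: 6.25
tool_pos: [0.6101, -0.1487, 0.2851]
orientation: [1.228, 1.196, -1.228]
force: [-0.2, 0.4, -0.8]
opening: 0.0799
```

Run:
```python
from h import *
s=telemetry.read_state();print(s['t'],s['tool_pos'],R.from_rotvec(s['orientation']).as_matrix().round(4),s['force'],s['opening'])
b=snap('top','t3'); a=snap('scene','s3')
A=cv2.resize(b[125:215,275:375],None,fx=4,fy=4,interpolation=cv2.INTER_CUBIC); B=cv2.resize(a[135:225,150:250],None,fx=4,fy=4,interpolation=cv2.INTER_CUBIC)
cv2.imwrite('pics/v3.png',np.hstack([A,B])[:,:,::-1])
```

```text
6.25 [ 0.61014948 -0.14873784  0.28514085] [[ 2.000e-04  9.997e-01 -2.620e-02]
 [-5.000e-04 -2.620e-02 -9.997e-01]
 [-1.000e+00  2.000e-04  5.000e-04]] [-0.18505239  0.38732146 -0.8234085 ] 0.07991175539087271
```

View pics/v3.png

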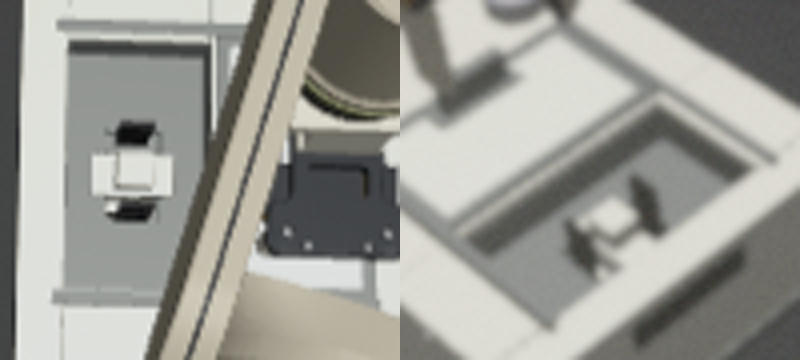

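Run:
```python
from h import *
b=cv2.imread('pics/t3.png')
f=lambda x,y,z: ray('top',[275+(x-1.5)/4,125+(y-1.5)/4],z)
H=f(134.5,169,.118);F=f(132.5,175.5,.098);print('head',H,'flange',F)
print('far catch top outer',f(135,121,.127),'near catch top',f(132,201,.127), f(132,219,.127),'chamber corners',f(68,42,.13),f(66,291,.13))
g=cv2.cvtColor(b,cv2.COLOR_BGR2GRAY);print(g[150:182,302:316])
```

```text
head [ 0.61228372 -0.06498283  0.118     ] flange [ 0.61288567 -0.06577721  0.098     ]
far catch top outer [ 0.64087164 -0.06479544  0.127     ] near catch top [ 0.5897281  -0.06216783  0.127     ] [ 0.57832497 -0.06199982  0.127     ] chamber corners [ 0.69106679 -0.02319214  0.13      ] [ 0.53247088 -0.02053763  0.13      ]
[[149 149 149 149 149 149 149 149 149 149 149 149 149 149]
 [150 149 149 149 149 149 149 149 149 149 149 149 149 149]
 [149 149 149 149 149 149 149 150 149 149 150 149 149 149]
 [150 150 150 150 150 150 150 150 150 150 150 150 149 149]
 [150 150 150 141 140 139 143 144 143 143 143 144 150 150]
 [150 150 144  93  86  82 106 108 108 109 108 111 147 150]
 [150 151 114  55  46  47  45  45  45  45  44  70 146 150]
 [138 139  61  19  15  17  16  18  28  30  32  70 136 145]
 [112 100  37  17  15  14  15  16  17  17  29 103 102 128]
 [150 123  40  16  14  16  15  16  17  15  93 147 130 128]
 [151 124  47  30  30  30  20  16  16  29 147 150 130 129]
 [151 132 100  96  96  96  88  87  88  95 148 151 131 129]
 [148 148 148 165 166 166 166 166 169 166 165 149 126 129]
 [17
[... 417 characters left out ...]
6 187 212 214 214 215 215 215 215 219 203 221 223]
 [223 176 129 154 159 162 168 171 172 173 190 207 222 222]
 [222 191 167 165 166 166 166 166 166 166 164 220 223 223]
 [206 208 209 209 209 211 211 211 208 208 208 208 207 209]
 [121 123 125 109 106 134 135 135  92  89  89  91  97 121]
 [178 179 152  84  71  72  68  63  84  87  87  95 128 151]
 [220 223 144  67  50  50  48  48  46  48  46  69 127 151]
 [206 207 101  28  21  20  22  22  19  33  35 102 129 151]
 [ 64  67  29  31  31  32  32  30  23  30  53 146 132 151]
 [103  71  39  36  25  24  24  16  13  33 109 151 133 151]
 [153 117 100  98  90  90  90  89  90  97 150 154 139 153]
 [153 154 153 154 153 153 153 153 154 154 153 153 153 153]]
```

>>> {"op": "step_arm", "data": {"commands": [{"xyz": [0,0,-42],"turn": [0,0,0],"grip": 80},{"xyz": [0,0,-84],"turn": [0,0,0],"grip": 80},{"xyz": [10,0,-84],"turn": [0,0,0],"grip": 80},{"xyz": [40,0,-84],"turn": [0,0,0],"grip": 80},{"xyz": [60,0,-84],"turn": [0,0,0],"grip": 80},{"xyz": [75,0,-84],"turn": [0,0,0],"grip": 80},{"xyz": [75,0,-84],"turn": [0,0,0],"grip": 80}]}}

```text
t: 7.22
tool_pos: [0.6116, -0.0654, 0.2081]
orientation: [1.229, 1.198, -1.231]
force: [0.5, 0.4, -0.6]
opening: 0.0799
```

Run:
```python
from h import *
s=telemetry.read_state();print(s['t'],s['tool_pos'],R.from_rotvec(s['orientation']).as_matrix().round(4),s['force'],s['opening'])
print(totool(np.array([.6122,-.065,.1825])-s['tool_pos']))
a=snap('scene','s4')
cv2.imwrite('pics/v4.png',cv2.resize(a[110:240,140:290],None,fx=4,fy=4,interpolation=cv2.INTER_CUBIC)[:,:,::-1])
```

```text
7.225 [ 0.61157614 -0.06544843  0.20805648] [[-2.800e-03  9.996e-01 -2.770e-02]
 [ 4.000e-04 -2.770e-02 -9.996e-01]
 [-1.000e+00 -2.800e-03 -4.000e-04]] [ 0.51102027  0.42325246 -0.60632961] 0.07993516266233944
[25.55482144  0.6832446  -0.45610734]
```

View pics/v4.png

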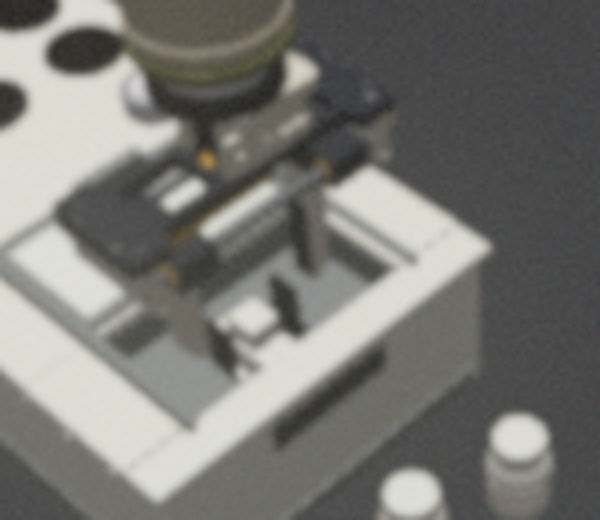

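The fingers straddle both catches inside the chamber. I'll go down the last 24 mm and pinch.

>>> {"op": "step_arm", "data": {"commands": [{"xyz": [10,0.5,0],"turn": [0,0,0],"grip": 80},{"xyz": [19,0.5,0],"turn": [0,0,0],"grip": 70},{"xyz": [24,0.5,0],"turn": [0,0,0],"grip": 66},{"xyz": [24,0.5,0],"turn": [0,0,0],"grip": 58},{"xyz": [24,0.5,0],"turn": [0,0,0],"grip": 50},{"xyz": [24,0.5,0],"turn": [0,0,0],"grip": 42},{"xyz": [24,0.5,0],"turn": [0,0,0],"grip": 34},{"xyz": [24,0.5,0],"turn": [0,0,0],"grip": 30},{"xyz": [24,0.5,0],"turn": [0,0,0],"grip": 30},{"xyz": [24,0.5,0],"turn": [0,0,0],"grip": 30}], "force": 20}}

```text
t: 8.52
tool_pos: [0.6131, -0.065, 0.1861]
orientation: [1.229, 1.196, -1.229]
force: [-1.0, 0.7, 1.8]
opening: 0.0353
```

Run:
```python
from h import *
s=telemetry.read_state();print(s['t'],s['tool_pos'],R.from_rotvec(s['orientation']).as_matrix().round(4),s['force'],s['wrist_torque'],s['opening'])
```

```text
8.525 [ 0.61306956 -0.06503565  0.1861162 ] [[ 6.000e-04  9.996e-01 -2.700e-02]
 [-1.000e-04 -2.700e-02 -9.996e-01]
 [-1.000e+00  6.000e-04  1.000e-04]] [-0.96661184  0.74486776  1.78237884] [0.02219492 0.13732376 0.03988615] 0.03533142233814625
```

>>> {"op": "step_arm", "data": {"commands": [{"xyz": [-2,0,0],"turn": [0,0,0],"grip": 30},{"xyz": [-5,0,0],"turn": [0,0,0],"grip": 30},{"xyz": [-9,0,0],"turn": [0,0,0],"grip": 30},{"xyz": [-13,0,0],"turn": [0,0,0],"grip": 30},{"xyz": [-16,0,0],"turn": [0,0,0],"grip": 30},{"xyz": [-16,0,0],"turn": [0,0,0],"grip": 30}]}}

```text
t: 9.28
tool_pos: [0.6131, -0.0651, 0.2022]
orientation: [1.229, 1.196, -1.229]
force: [0.2, -0.1, -2.6]
opening: 0.0353
```

Run:
```python
from h import *
s=telemetry.read_state();print(s['t'],s['tool_pos'],R.from_rotvec(s['orientation']).as_matrix().round(4),s['force'],s['wrist_torque'],s['opening'])
a=snap('scene','s5')
cv2.imwrite('pics/v5.png',cv2.resize(a[120:230,150:260],None,fx=5,fy=5,interpolation=cv2.INTER_CUBIC)[:,:,::-1])
```

```text
9.275 [ 0.61308892 -0.0650616   0.20221365] [[ 7.000e-04  9.996e-01 -2.700e-02]
 [-1.000e-04 -2.700e-02 -9.996e-01]
 [-1.000e+00  7.000e-04  1.000e-04]] [ 0.18639489 -0.06343755 -2.59815822] [-0.03814502  0.04114796 -0.02113976] 0.03527410722303926
```

View pics/v5.png

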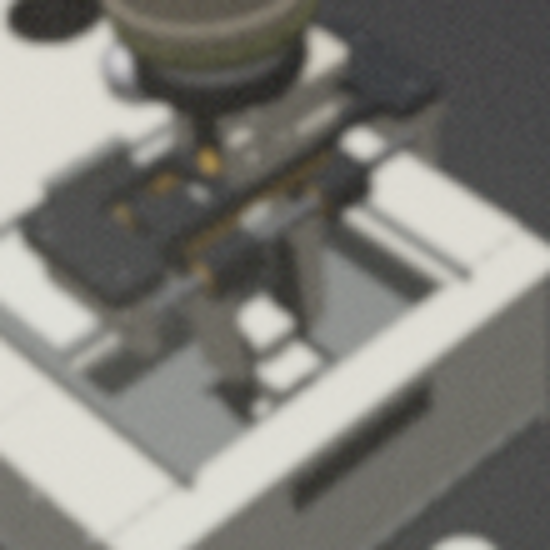

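The cassette has come up with the fingers: the flange is clear of the floor and the force matches its weight. Lifting on straight up.

>>> {"op": "step_arm", "data": {"commands": [{"xyz": [-8,0,0],"turn": [0,0,0],"grip": 30},{"xyz": [-18,0,0],"turn": [0,0,0],"grip": 30},{"xyz": [-30,0,0],"turn": [0,0,0],"grip": 30},{"xyz": [-42,0,0],"turn": [0,0,0],"grip": 30},{"xyz": [-54,0,0],"turn": [0,0,0],"grip": 30},{"xyz": [-66,0,0],"turn": [0,0,0],"grip": 30},{"xyz": [-78,0,0],"turn": [0,0,0],"grip": 30},{"xyz": [-90,0,0],"turn": [0,0,0],"grip": 30},{"xyz": [-101,0,0],"turn": [0,0,0],"grip": 30},{"xyz": [-109,0,0],"turn": [0,0,0],"grip": 30},{"xyz": [-114,0,0],"turn": [0,0,0],"grip": 30},{"xyz": [-114,0,0],"turn": [0,0,0],"grip": 30}]}}

```text
t: 10.82
tool_pos: [0.613, -0.065, 0.3161]
orientation: [1.229, 1.196, -1.229]
force: [0.4, 0.9, -1.1]
opening: 0.0352
```

Run:
```python
from h import *
s=telemetry.read_state();print(s['t'],s['tool_pos'],s['force'],s['wrist_torque'],s['opening'])
a=snap('scene','s6');b=snap('top','t6')
A=cv2.resize(a[70:250,90:290],(600,540),interpolation=cv2.INTER_CUBIC)
cv2.imwrite('pics/v6.png',A[:,:,::-1])
t0=cv2.imread('pics/t0.png');print('bottles etc. unchanged diff:',[int(cv2.absdiff(t0,b[:,:,::-1].copy())[r].max()) for r in (np.s_[165:210,195:272],np.s_[235:255,300:322],np.s_[238:255,390:450],np.s_[185:208,372:398])])
print(proj('scene',[[.6125,-.0653,.165]]))
```

```text
10.825 [ 0.61299369 -0.06503265  0.31605053] [ 0.41577595  0.90203482 -1.10973085] [-0.03623107  0.07188249  0.01782835] 0.03521852923763326
bottles etc. unchanged diff: [3, 133, 3, 140]
[[200.87927799 175.06571763]]
```

View pics/v6.png

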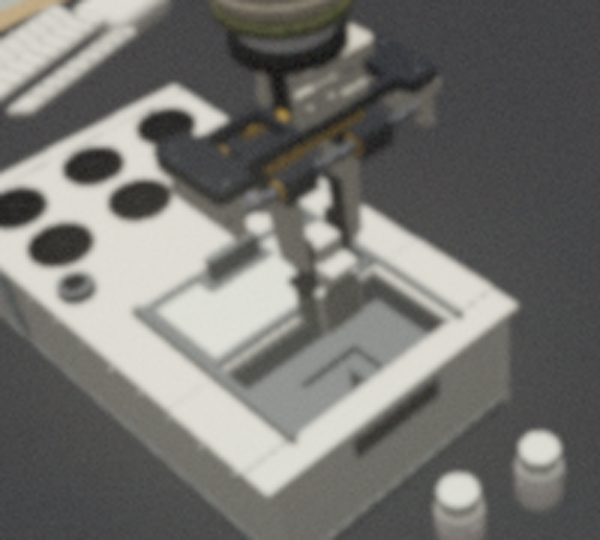

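Run:
```python
from h import *
f=lambda n,s:cv2.resize(cv2.imread(f'pics/{n}.png')[s],(400,300),interpolation=cv2.INTER_CUBIC)
T=np.s_[110:260,270:470];S=np.s_[110:170,140:220]
cv2.imwrite('pics/v7.png',np.vstack([np.hstack([f('t0',T),f('t6',T)]),np.hstack([f('s0',S),f('s6',S)])]))
```

```text
(no output)
```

View pics/v7.png

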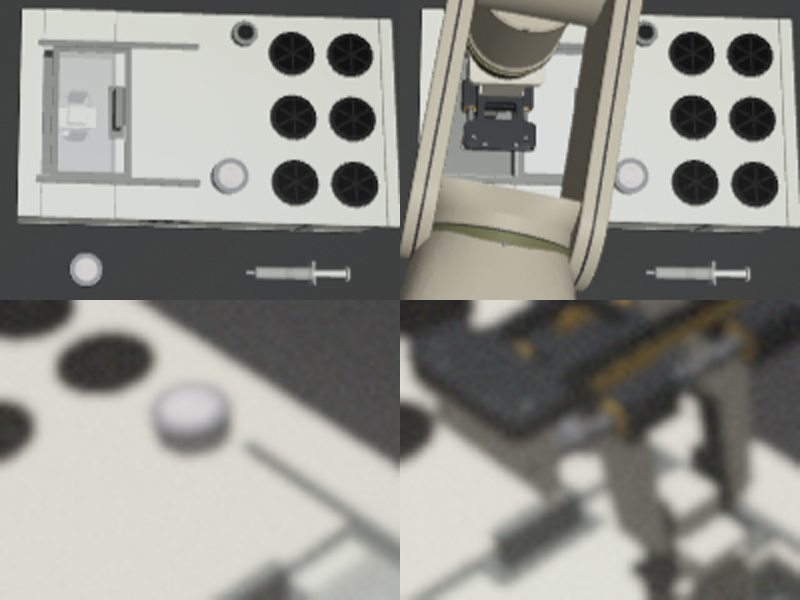

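Tin2 is at the same pixel as before (231,176), partly hidden by the arm. The syringe is unmoved, and tin1 is only hidden under the high arm. Handing in.

Run:
```python
from h import *
s=telemetry.read_state();print(s['t'],s['tool_pos'],s['force'],s['opening'])
print(robot.close_job())
```

```text
10.925 [ 0.61275665 -0.06500294  0.31528572] [ 0.36825017 -0.2036564  -1.78588678] 0.03530655629615241
the job is handed in; nothing more can be done
None
```

The hatch is fully open and the cassette is out. I handed the job in at about 11 s with the arm holding the cassette upright over its chamber.

- **Hatch:** I gripped the fin lengthwise and slid it about 82 mm, from about 18 mm ajar. It stopped with about 15 N of reaction at the end stop, and the picture shows the whole chamber uncovered.
- **Cassette:** I pinched both catches at 20 N and lifted straight up 130 mm. By that travel its underside is about 35 mm above the deck. The last picture shows it upright, with a load of about 2 N that fits its weight.
- **Catches:** the gripper reads 35.3 mm, which is less than the 38 mm given for both catches fully in. I put that down to give in the pads or catches and did not check further. The cassette came free and the reading held steady through the lift.
- **Other items:** the bottles, timer and syringe match their first pictures. The visible part of tin2 is at the same spot. Tin1 was hidden under the arm in the last top view, so I could not confirm it, but the arm did not go down near it.

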